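# Release the disc stop and spin the sanding disc to check it runs free

### The job

The sanding disc has new paper: slide its stop fully back from the rim, then rest a fingertip lightly on the disc's flat face (never pressing more than about 12 N) and drag the disc slowly round for two seconds without losing touch, to feel that nothing rubs. Then spin it by hand, the same way round, until it has made at least one full turn, and at the last let go in motion so that it runs on by itself for a second; leave the stop back and the other things where they are.

Things in the scene. Friction and masses are not known exactly. Their poses are not given: they have to be found in the camera images.
- machine: hand sanding machine fixed to the table: a flat horizontal disc (200 mm across, 12 mm thick, dark grey abrasive paper with one pale seam line, on aluminium) on an upright spindle over a round grey base. Origin: on the table surface, on the disc's axis; z up. Its +y axis points to the disc stop at the disc's edge, which slides back along +y
- spindle_foot (a point): point on the disc's axis, 36 mm above the table, under the disc. The disc's top face is 55 to 77 mm above the table: it differs each time and is NOT reported, so feel for it. The disc is sprung: it gives way 1 mm for each 2 N pressed on it, 12 mm at most. A nut (30 mm across, 6 mm high) sits in its middle; the face is flat from there to the rim
- disc (a joint): angle of the disc (rad), positive anticlockwise from above, no limit, counts whole turns, starts within 0.25 of 0. The disc has no handle: it is turned by friction (about 0.6) of something pressed lightly on it. With the stop off it turns very easily and runs on for some seconds when let go in motion
- stop (a joint): travel of the disc stop (m): 0 = rubber shoe pressed on the disc's rim, 0.030 = fully back at its end stop, away from the disc. It moves with about 4 N of friction and stays where it is left
- stop_knob (a point): the stop's knob: upright black cylinder 16 mm across, top 100 mm above the table, on a steel slide block (top 44 mm above the table). This point is on its axis, 80 mm above the table, and at stop travel 0 is 150 mm from the disc's axis along the machine's +y. Between knob and disc stand the shoe and its backing plate, 79 mm high, ending 32 mm from the knob's axis
- soapstone_mid (a point): bystander: white block of soapstone, 60 x 45 x 30 mm, loose by the machine; point half-way up at its centre
- knife_blank_mid (a point): bystander: flat half-moon stone knife blank, 70 x 57 x 10 mm, loose by the machine; point half-way up at its middle
- jar_mid (a point): bystander: closed jar, 64 mm across, 85 mm tall; point half-way up at its centre
- file_mid (a point): bystander: thin flat file with a yellow handle, 200 mm long, lying; point half-way up at its middle
- file2_mid (a point): bystander: thin round file with a yellow handle, 200 mm long, lying; point half-way up at its middle
- brush_mid (a point): bystander: flat brush, lying; point half-way up at its middle

How it is judged:
By the outcome, as a careful person would: the job done as asked, in the order asked, and still so for the second after the job is handed in, with the robot touching nothing.
It also fails if it takes over 64 s, if anything falls off the work surface, if the arm or the gripper's body presses on something with over 40 N, if the wrist force passes 120 N, or if a joint passes its speed limit or range.

### The arm

A 6-joint arm with a two-finger parallel gripper is mounted at the origin on the work surface. World frame = base frame: x ahead of the robot, y to its left, z up, the work surface at z = 0. Lengths are in m, angles in rad, forces in N, time in s.
With the tool pointing down it reaches from about 0.275 to 0.85 m from the base axis. Payload 5.2 kg.
Tool frame: the origin (TCP) lies at the very end of the fingers, on their centre line; the grasp point (between the pads) lies 19 mm behind it; z points along the fingers, y is the line along which they close (so a half turn about z gives the same grasp; the last joint's range is limited). The gripper opens to 85 mm and grips with 20 to 120 N. Pads are 22 mm wide; open, the fingers measure 114 mm over their backs; the gripper's body (76 mm by 85 mm) begins 54 mm behind the grasp point. The pads swing forward as they close: fully open they stand 13 mm farther back than shut.
Start: joints at [1.142, 0.259, 1.535, -0, 1.348, -0.203], TCP at [0.123, 0.536, 0.231] pointing down, gripper open.
Joint ranges: [-3.14, 3.14], [-0.91, 2.08], [0.19, 2.58], [-1.22, 4.36], [0.22, 2.71], [-3.12, 3.12]. Speed limits (rad/s): [2.57, 2.57, 3.14, 3.14, 3.14, 3.14].

### API

Orientations are given as a 3x3 rotation matrix whose columns are the frame's x, y, z axes.
In Python, from rig import ctrl gives the robot as it stands.
- The arm moves only by the shell command python3 -m handwheel 'ROWS'. ROWS is JSON, a list of rows, each a list of 3 entries, a list of its own where there are three numbers: the turn, a rotation vector about the tool's x, y, z in rad, then the shift along the tool's x, y, z in m, then the closure, from 0 (fully open) to 1 (shut). In form: [[[wx, wy, wz], [dx, dy, dz], grip], ...]. A call has 1 to 10 rows; each row is the pose to reach, as a shift and turn from the pose commanded when the call began, along the tool's axes at that moment; what a row does not reach only later rows make up. A row lasts 1/10 s, in which the tool goes at most 50 mm and 8.59 degrees, less where a joint would pass 70% of its speed; a pose out of reach is approached as far as the arm can. A call with a gripper value outside its range is refused whole. The fingers move at their own pace and stop on an object; the grip force is fixed at half the most. Time passes only in rows, so rows that repeat a pose let the fingers close. It gives the time, the measured TCP pose, the force, the opening and the grip force at its end, in the units of the state.
- ctrl.state(): the state, without advancing time (a new reading comes with each control period).
- ctrl.get_image(name): name is "side" or "top"; returns a dict with "frame" (420x560x3 uint8, red, green, blue), "depth" (420x560 float32, m along the optical axis (not along the pixel's ray), 0 where there is no reading), "mtx" (3x3 intrinsics, pixels), "dist" ([k1, k2, p1, p2, k3] as OpenCV has them; the pictures are not rectified), "cam_to_world" (4x4, takes a point from camera to world coordinates). Camera axes: x right, y down, z forward; pixel columns grow to the right and rows downward; lengths in m; the calibration is good to about 2 mm. A picture is of the moment at which its call begins.
- ctrl.close_job(): hands the job in; it is judged then, once.
The state is a dict: "time_s": time; "joints": joint angles; "qd": joint speeds; "tau": joint torques, N m; "tool_pos": TCP position; "ee_rot": TCP orientation; "ft_force": force on the tool from outside, world axes, zero at the start; "ft_torque": the same for the moment, N m; "grip_width": finger opening in m; "gripper_force": force on a finger pad.
Only numpy, scipy, OpenCV 4.12 (cv2) and the standard library are available. Lean on these libraries where they do the work, as an engineer would, in place of code of your own. Each camera call takes 0.05 s, during which the arm holds its last target. There are 200 camera calls.

## Working session

There is one attempt and no reset: what is moved stays moved. The work goes in short steps, Python scripts to look and compute and a shell command to move; the robot and the scene stay as the last step left them, time stands still between calls to the robot, and variables do not carry over. Pictures are saved under pics/ and viewed, at most 10 in all, crops included, and the job is handed in when it is done.

```bash
ls; mkdir -p pics; python3 - <<'E'
from rig import ctrl
import cv2,numpy as np
s=ctrl.state(); print(s)
for n in("top","side"):
    d=ctrl.get_image(n); cv2.imwrite(f"pics/{n}0.png",d["frame"][:,:,::-1]); print(n,d["mtx"],d["dist"],d["cam_to_world"])
    np.savez(f"{n}0.npz",**d)
E
```

```text
pics
{'time_s': 0.0, 'joints': array([ 1.14220677e+00,  2.59342351e-01,  1.53610623e+00,  2.89094773e-05,
        1.34799184e+00, -2.02818254e-01]), 'qd': array([ 0.00085803,  0.00066272,  0.00054517,  0.00019479, -0.00082957,
       -0.00098375]), 'tau': array([-3.50510072e-04, -4.46031725e+01, -2.90569603e+01, -3.70360995e-04,
        1.16437845e-02, -1.79922279e-05]), 'tool_pos': array([0.12287252, 0.53555168, 0.23046575]), 'ee_rot': array([[-9.74620140e-01,  2.23863692e-01, -7.93556862e-04],
       [ 2.23864742e-01,  9.74618793e-01, -1.66892794e-03],
       [ 3.99803060e-04, -1.80422019e-03, -9.99998292e-01]]), 'ft_force': array([ 0.74083598,  0.15756137, -0.6157316 ]), 'ft_torque': array([-0.00151418, -0.02928585, -0.05068632]), 'gripper_force': 0.0, 'grip_width': 0.08542896329250665}
top [[459.78681046   0.         281.30887472]
 [  0.         459.78681046 209.98602983]
 [  0.           0.           1.        ]] [-0.12931965  0.          0.          0.          0.        ] [[ 0.00627112 -0.9770826   0.2127681   0.26079755]
 [-0.99997339 -0.00533453  0.00497569 -0.01742587]
 [-0.00372664 -0.21279364 -0.97709006  1.43980202]
 [ 0.          0.          0.          1.        ]]
side [[422.01862974   0.         278.12980007]
 [  0.         422.01862974 208.7893108 ]
 [  0.           0.           1.        ]] [-0.11929951  0.          0.          0.          0.        ] [[ 0.81510155 -0.37854917  0.43853163  0.10353869]
 [-0.57925156 -0.54403097  0.6070403  -0.64079281]
 [ 0.00878019 -0.74881963 -0.66271568  0.772102  ]
 [ 0.          0.          0.          1.        ]]
```

View pics/top0.png

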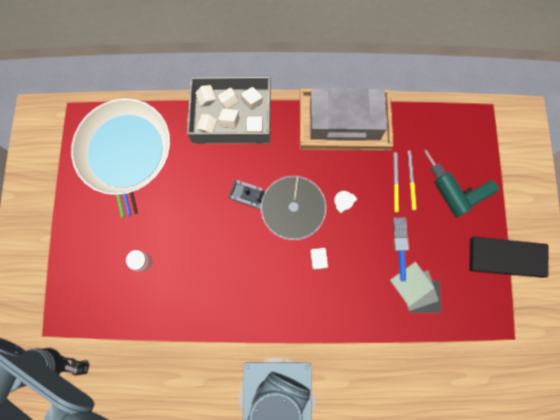

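View pics/side0.png

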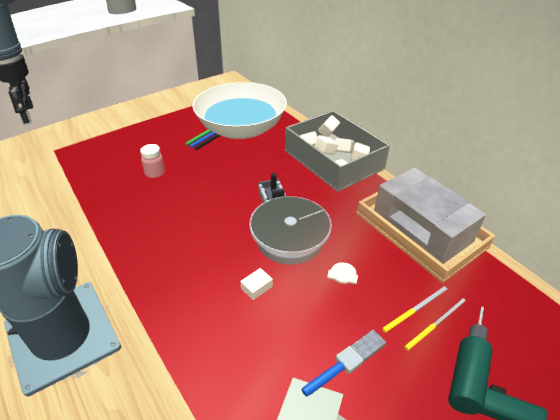

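The top view shows the disc with its nut at about (293,208) and the stop and knob at about (248,192). The soapstone is at (319,259), the knife blank at (345,201) and the jar at (137,261). In the side view the nut is at about (290,221) and the knob top at (273,177).

```bash
cat >h.py <<'E'
import cv2,numpy as np
def ray(d,uv):
    p=cv2.undistortPoints(np.array([[uv]],float),d["mtx"],d["dist"])[0,0]
    T=d["cam_to_world"]; return T[:3,3],T[:3,:3]@np.r_[p,1]
def plane(d,uv,z):
    o,r=ray(d,uv); return o+r*(z-o[2])/r[2]
def tri(a,ua,b,ub):
    o,r=ray(a,ua);p,q=ray(b,ub)
    s=np.linalg.lstsq(np.c_[r,-q],p-o,rcond=None)[0]; x,y=o+r*s[0],p+q*s[1]
    return (x+y)/2,np.linalg.norm(x-y)
E
python3 - <<'E'
from h import *
t=dict(np.load("top0.npz"));s=dict(np.load("side0.npz"))
print("nut",tri(t,(293,207.5),s,(290.5,221)))
f=t["frame"]; a=cv2.resize(f[165:250,215:345,:],None,fx=5,fy=5,interpolation=cv2.INTER_CUBIC)
g=s["frame"]; b=cv2.resize(g[165:270,230:350,:],None,fx=4,fy=4,interpolation=cv2.INTER_CUBIC)
im=np.zeros((425+0,800,3),np.uint8)
im=np.zeros((600,800,3),np.uint8); a=cv2.resize(a,(400,262)); im[:262,:400]=a; im[:420,400:800]=b[:, :400]
cv2.imwrite("pics/crop.png",im[:430,:,::-1])
# depth-based disc height
for n,d,u in(("top",t,(280,225)),("top",t,(310,220)),("side",s,(275,235)),("side",s,(310,230)),("top",t,(248,190)),("side",s,(273,177))):
    z=d["depth"][u[1]-1:u[1]+2,u[0]-1:u[0]+2]; o,r=ray(d,u); print(n,u,o+r*np.median(z))
E
```

```text
nut (array([ 0.56922523, -0.04669124,  0.06475651]), np.float64(0.002198813984695748))
top (280, 225) [ 0.51362896 -0.00673255  0.06403607]
top (310, 220) [ 0.52974631 -0.09813152  0.06334477]
side (275, 235) [ 0.51280936 -0.06282302  0.06225633]
side (310, 230) [ 0.59149357 -0.09727746  0.06241148]
top (248, 190) [0.614043   0.0903079  0.09853906]
side (273, 177) [0.61560092 0.09298857 0.09289017]
```

View pics/crop.png

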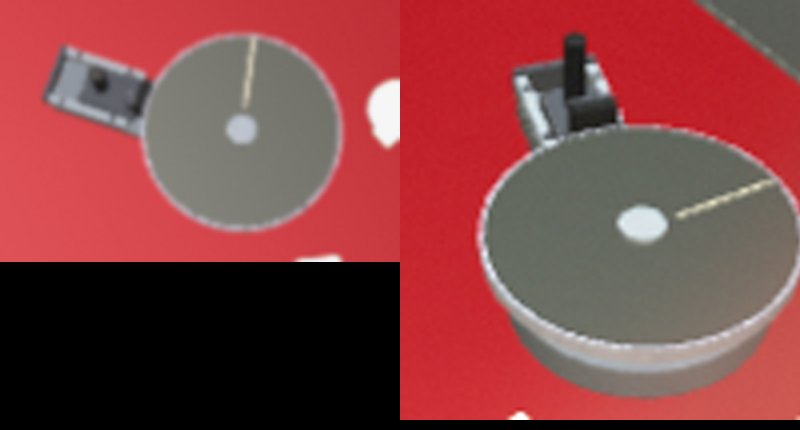

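```bash
python3 - <<'E'
from h import *
from rig import ctrl
t=dict(np.load("top0.npz"));s=dict(np.load("side0.npz"))
n,e=tri(t,(293.3,206.9),s,(290.5,221)); k,e2=tri(t,(246.7,189.9),s,(273.4,174.8)); print(n,e,k,e2)
print("disc by ellipse:")
for nm,d,c in(("top",t,(293,208)),("side",s,(290,222))):
    hsv=cv2.cvtColor(d["frame"],cv2.COLOR_RGB2HSV); m=((hsv[...,1]<60)).astype(np.uint8)
    m=cv2.morphologyEx(m,cv2.MORPH_OPEN,np.ones((9,9))) if nm=="top" else cv2.morphologyEx(m,cv2.MORPH_OPEN,np.ones((9,9)))
    cs=cv2.findContours(m,0,2)[0]
    for q in cs:
        if cv2.pointPolygonTest(q,c,False)>0:
            el=cv2.fitEllipse(q); print(nm,el,plane(d,el[0],.063))
kp=plane(t,(246.7,189.9),.1); print("knob plane",kp, plane(s,(273.4,174.8),.1))
v=(k-n)[:2]; print(np.linalg.norm(v),np.degrees(np.arctan2(v[1],v[0])))
st=ctrl.state(); print(st["ee_rot"].T@(np.r_[k[:2],.16]-st["tool_pos"]))
E
```

```text
[ 0.57012355 -0.04714521  0.06496507] 0.0001430299260548035 [0.61549622 0.09354152 0.09943472] 0.0029990231254665065
disc by ellipse:
top ((286.2782287597656, 205.93402099609375), (56.7774543762207, 90.79729461669922), 102.79600524902344) [ 0.57342202 -0.02559308  0.063     ]
side ((288.1480407714844, 225.47215270996094), (71.8803482055664, 84.1993179321289), 133.17279052734375) [ 0.55732649 -0.05498607  0.063     ]
knob plane [0.61395247 0.09412339 0.1       ] [0.61660583 0.09259098 0.1       ]
0.14782231284732275 72.12504700876764
[-0.57908546 -0.32039102  0.07087061]
```

```bash
python3 -m handwheel '[[[0,0,1.657],[-0.579,-0.320,0.07],0],[[0,0,1.657],[-0.579,-0.320,0.07],0],[[0,0,1.657],[-0.579,-0.320,0.07],0],[[0,0,1.657],[-0.579,-0.320,0.07],0],[[0,0,1.657],[-0.579,-0.320,0.07],0],[[0,0,1.657],[-0.579,-0.320,0.07],0],[[0,0,1.657],[-0.579,-0.320,0.07],0],[[0,0,1.657],[-0.579,-0.320,0.07],0],[[0,0,1.657],[-0.579,-0.320,0.07],0],[[0,0,1.657],[-0.579,-0.320,0.07],0]]'; python3 - <<'E'
from rig import ctrl; import numpy as np
s=ctrl.state();print(s["ee_rot"].T@(np.array([.6157,.0945,.16])-s["tool_pos"]),s["ee_rot"],s["joints"])
E
```

```text
time_s: 1.1
tool_pos: [0.4944, 0.2025, 0.1782]
ee_rot: [[0.161, 0.987, -0.001], [0.987, -0.161, 0.0], [-0.0, -0.001, -1.0]]
ft_force: [1.4, 1.7, 0.8]
grip_width: 0.0857
gripper_force: 0.0
[-0.08707209  0.1370621   0.01815233] [[ 1.60796671e-01  9.86987422e-01 -5.10286137e-04]
 [ 9.86987553e-01 -1.60796658e-01  6.61065508e-05]
 [-1.68059712e-05 -5.14275779e-04 -9.99999868e-01]] [1.79679523e-01 2.73007446e-01 1.65120875e+00 1.66500094e-04
 1.21786672e+00 3.41119713e-01]
```

```bash
python3 -m handwheel '[[[0,0,0.15],[-0.087,0.137,0.018],0],[[0,0,0.15],[-0.087,0.137,0.018],0],[[0,0,0.15],[-0.087,0.137,0.018],0],[[0,0,0.15],[-0.087,0.137,0.018],0],[[0,0,0.15],[-0.087,0.137,0.018],0],[[0,0,0.15],[-0.087,0.137,0.018],0]]'; python3 - <<'E'
from rig import ctrl; import numpy as np,cv2
s=ctrl.state();R=s["ee_rot"];print(R.T@(np.array([.6157,.0945,.068])-s["tool_pos"]),np.degrees(np.arctan2(R[1,1],R[0,1])),s["ft_force"])
f=[ctrl.get_image(n)["frame"] for n in("top","side")]
a=cv2.resize(f[0][150:250,200:340],(560,400)); cv2.imwrite("pics/a.png",cv2.resize(f[1][60:260,170:400],(690,600))[:,:,::-1])
E
```

```text
time_s: 1.7
tool_pos: [0.6142, 0.0978, 0.1601]
ee_rot: [[0.3, 0.954, -0.002], [0.954, -0.3, 0.001], [-0.0, -0.002, -1.0]]
ft_force: [-0.8, 0.6, -0.4]
grip_width: 0.0854
gripper_force: 0.0
[-0.00264912  0.00263345  0.09213851] -17.485140349740483 [-0.8330635   0.5918451  -0.41925093]
```

View pics/a.png

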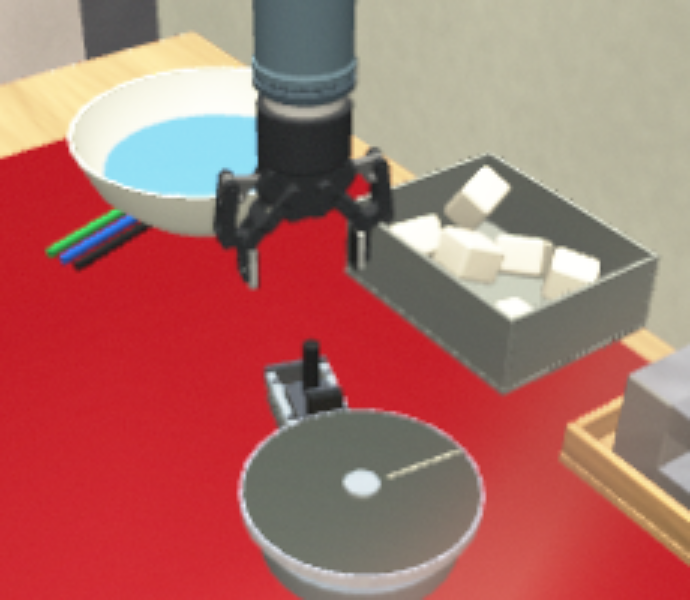

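The gripper hovers open directly over the stop at about (300,270), with the knob at (311,360) between the finger lines. Next I lower it and grip the knob.

```bash
python3 -m handwheel '[[[0,0,0],[-0.002,0.002,0.045],0],[[0,0,0],[-0.002,0.002,0.09],0],[[0,0,0],[-0.002,0.002,0.09],0.4],[[0,0,0],[-0.002,0.002,0.09],0.7],[[0,0,0],[-0.002,0.002,0.09],1],[[0,0,0],[-0.002,0.002,0.09],1],[[0,0,0],[-0.002,0.002,0.09],1],[[0,0,0],[-0.002,0.002,0.09],1]]'
```

```text
time_s: 2.6
tool_pos: [0.6191, 0.0945, 0.0734]
ee_rot: [[0.3, 0.954, 0.006], [0.954, -0.3, -0.0], [0.002, 0.006, -1.0]]
ft_force: [2.2, -0.4, 6.9]
grip_width: 0.0137
gripper_force: 58.6
```

```bash
python3 -m handwheel '[[[0,0,0],[0.005,0,-0.002],1],[[0,0,0],[0.010,0,-0.002],1],[[0,0,0],[0.015,0,-0.002],1],[[0,0,0],[0.020,0,-0.002],1],[[0,0,0],[0.025,0,-0.002],1],[[0,0,0],[0.025,0,-0.002],1]]'
```

```text
time_s: 3.2
tool_pos: [0.6268, 0.1172, 0.0735]
ee_rot: [[0.301, 0.954, 0.005], [0.954, -0.301, -0.002], [-0.0, 0.005, -1.0]]
ft_force: [6.3, -4.1, -3.5]
grip_width: 0.0141
gripper_force: 59.5
```

```bash
python3 -m handwheel '[[[0,0,0],[0.003,0,0],1],[[0,0,0],[0.006,0,0],1],[[0,0,0],[0.009,0,0],1],[[0,0,0],[0.009,0,0],1]]'
```

```text
time_s: 3.6
tool_pos: [0.6285, 0.1225, 0.0735]
ee_rot: [[0.3, 0.954, 0.003], [0.954, -0.3, -0.007], [-0.006, 0.005, -1.0]]
ft_force: [2.9, -15.6, -0.6]
grip_width: 0.014
gripper_force: 59.7
```

```bash
python3 -m handwheel '[[[0,0,0],[0,0,0],0.3],[[0,0,0],[0,0,0],0],[[0,0,0],[0,0,0],0],[[0,0,0],[0,0,0],0],[[0,0,0],[0,0,-0.03],0],[[0,0,0],[0,0,-0.07],0],[[0,0,0],[0,0,-0.09],0]]'; python3 - <<'E'
from h import *
from rig import ctrl
s=ctrl.state();print(s["tool_pos"],s["ft_force"])
d=ctrl.get_image("side"); np.savez("side1.npz",**d); cv2.imwrite("pics/b.png",cv2.resize(d["frame"][100:270,180:380],(700,595))[:,:,::-1])
E
```

```text
time_s: 4.3
tool_pos: [0.628, 0.1276, 0.1661]
ee_rot: [[0.3, 0.954, 0.004], [0.954, -0.3, 0.0], [0.002, 0.004, -1.0]]
ft_force: [0.3, -0.0, 0.5]
grip_width: 0.0855
gripper_force: 0.0
[0.62803002 0.12756878 0.16610927] [ 0.30095282 -0.04657776  0.50176763]
```

View pics/b.png

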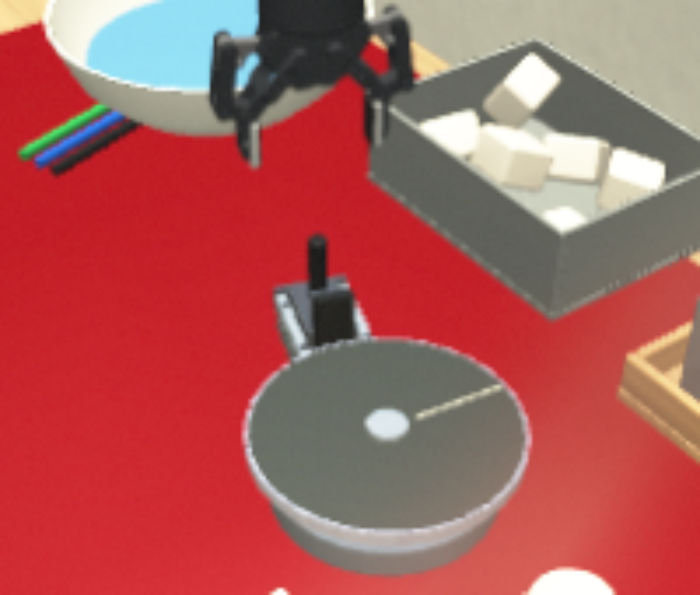

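The block has slid back to the end of its rails. The knob top is at crop (317,240), which is image (270.6,168.6), and a clear gap shows between the shoe and the rim. I'll check the distance and work out the contact start point.

```bash
python3 - <<'E'
from h import *
from rig import ctrl
d=dict(np.load("side1.npz")); k=plane(d,(270.6,169.3),.1); k0=plane(d,(273.4,174.8),.1); print(k,np.linalg.norm((k-k0)[:2]),np.linalg.norm(k[:2]-[.570,-.047]))
s=ctrl.state();R=s["ee_rot"]
# contact start: machine angle phi (tool x = +ym); radius 65 toward -tool y etc
c=np.array([.5698,-.047,.10])
for a in((.065,0),(-.065,0),(0,.065),(0,-.065)):
    print(a,R.T@(c+R[:,0]*a[0]+R[:,1]*a[1]-s["tool_pos"]), (c+R[:,0]*a[0]+R[:,1]*a[1]))
E
```

```text
[0.62449589 0.11705666 0.1       ] 0.02570645916488377 0.17287101516198317
(0.065, 0) [-0.11970224 -0.00517951  0.06851981] [0.58927435 0.0150138  0.10019731]
(-0.065, 0) [-0.24970224 -0.00517951  0.06851981] [ 0.55032565 -0.1090138   0.09980269]
(0, 0.065) [-0.18470224  0.05982049  0.06851981] [ 0.63181146 -0.06647533  0.10053914]
(0, -0.065) [-0.18470224 -0.07017951  0.06851981] [ 0.50778854 -0.02752467  0.09946086]
```

```bash
python3 -m handwheel '[[[0,0,0],[-0.045,-0.017,0],1],[[0,0,0],[-0.09,-0.034,0],1],[[0,0,0],[-0.135,-0.051,0.01],1],[[0,0,0],[-0.185,-0.07,0.03],1],[[0,0,0],[-0.185,-0.07,0.06],1],[[0,0,0],[-0.185,-0.07,0.082],1],[[0,0,0],[-0.185,-0.07,0.082],1],[[0,0,0],[-0.185,-0.07,0.082],1]]'; python3 - <<'E'
from h import *
from rig import ctrl
s=ctrl.state();print(s["tool_pos"],s["ft_force"],s["grip_width"])
d=ctrl.get_image("top"); np.savez("top1.npz",**d)
o=dict(np.load("top0.npz"))
im=np.hstack([cv2.resize(x["frame"][160:230,220:277],(399,490),interpolation=cv2.INTER_CUBIC) for x in(o,d)])
cv2.imwrite("pics/c.png",im[:,:,::-1])
for n,a,b in(("top","top0","top1"),("side","side0","side1")):
  for f in(a,b):
    x=dict(np.load(f+".npz")); g=x["frame"].max(2); 
    w=(slice(170,205),slice(230,262)) if n=="top" else (slice(164,190),slice(262,285))
    z=x["depth"]; v,u=np.mgrid[w]; 
    P=np.array([ (lambda o_,r_: o_+r_*z[i,j])(*ray(x,(j,i))) for i,j in zip(v.ravel(),u.ravel())])
    q=P[(P[:,2]>.086)&(P[:,2]<.105)]; q=q[(np.hypot(q[:,0]-.57,q[:,1]+.047)>.135)&(np.hypot(q[:,0]-.57,q[:,1]+.047)<.2)]
    print(f,len(q),q.mean(0))
E
```

```text
time_s: 5.15
tool_pos: [0.5045, -0.0282, 0.0808]
ee_rot: [[0.3, 0.954, -0.001], [0.954, -0.3, 0.0], [0.0, -0.001, -1.0]]
ft_force: [0.8, 0.8, 0.2]
grip_width: -0.0001
gripper_force: 0.0
[ 0.50453845 -0.02815412  0.08082222] [0.82554844 0.75480434 0.16657833] -9.826335991712337e-05
top0 27 [0.61587374 0.09448003 0.09719786]
top1 27 [0.62578384 0.1227465  0.0978651 ]
side0 39 [0.61725082 0.09333962 0.09502468]
side1 38 [0.62693304 0.12083919 0.09489552]
```

View pics/c.png

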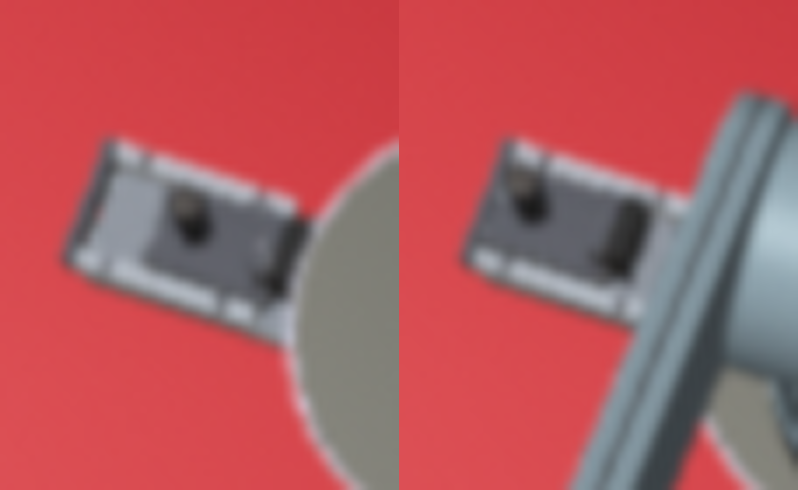

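The block now sits flush at the far end of its rails, with the knob at (520,180) in the right half. By depth it moved 30 mm, so the stop is fully back. Now I feel for the disc face.

```bash
python3 -m handwheel '[[[0,0,0],[0,0,0.006],1],[[0,0,0],[0,0,0.010],1],[[0,0,0],[0,0,0.012],1],[[0,0,0],[0,0,0.013],1],[[0,0,0],[0,0,0.014],1],[[0,0,0],[0,0,0.015],1],[[0,0,0],[0,0,0.015],1],[[0,0,0],[0,0,0.015],1]]'
```

```text
time_s: 6.0
tool_pos: [0.5045, -0.0285, 0.0657]
ee_rot: [[0.3, 0.954, 0.0], [0.954, -0.3, -0.0], [-0.0, 0.0, -1.0]]
ft_force: [1.1, 0.4, 0.4]
grip_width: 0.0001
gripper_force: 0.0
```

```bash
python3 -m handwheel '[[[0,0,0],[0,0,0.0005],1],[[0,0,0],[0,0,0.001],1],[[0,0,0],[0,0,0.0015],1],[[0,0,0],[0,0,0.0015],1],[[0,0,0],[0,0,0.0015],1]]'
```

```text
time_s: 6.5
tool_pos: [0.5045, -0.0284, 0.0642]
ee_rot: [[0.3, 0.954, -0.0], [0.954, -0.3, -0.0], [-0.0, -0.0, -1.0]]
ft_force: [0.1, -0.9, 0.0]
grip_width: -0.0001
gripper_force: 0.0
```

```bash
python3 -m handwheel '[[[0,0,0],[0,0,0.0005],1],[[0,0,0],[0,0,0.001],1],[[0,0,0],[0,0,0.0015],1],[[0,0,0],[0,0,0.002],1],[[0,0,0],[0,0,0.002],1]]'
```

```text
time_s: 7.0
tool_pos: [0.5044, -0.0284, 0.0621]
ee_rot: [[0.3, 0.954, -0.0], [0.954, -0.3, 0.0], [-0.0, -0.0, -1.0]]
ft_force: [0.4, -0.1, 0.1]
grip_width: 0.0001
gripper_force: 0.0
```

```bash
python3 -m handwheel '[[[0,0,0],[0,0,0.0005],1],[[0,0,0],[0,0,0.001],1],[[0,0,0],[0,0,0.0015],1],[[0,0,0],[0,0,0.002],1],[[0,0,0],[0,0,0.002],1]]'
```

```text
time_s: 7.5
tool_pos: [0.5045, -0.0284, 0.0603]
ee_rot: [[0.3, 0.954, 0.0], [0.954, -0.3, -0.0], [0.0, 0.0, -1.0]]
ft_force: [-1.2, -0.2, 1.8]
grip_width: -0.0001
gripper_force: 1.1
```

```bash
python3 -m handwheel '[[[0,0,0],[0,0,0.0005],1],[[0,0,0],[0,0,0.001],1],[[0,0,0],[0,0,0.0015],1],[[0,0,0],[0,0,0.002],1],[[0,0,0],[0,0,0.002],1]]'; python3 - <<'E'
from h import *
from rig import ctrl
s=ctrl.state();print(s["tool_pos"],s["ft_force"],s["joints"])
R=s["ee_rot"]; c=R.T@(np.array([.5698,-.047,0])-s["tool_pos"]); c=c[:2]; print("c",c,np.hypot(*c))
def rot(a): # anticlockwise from above = negative about tool z
    k=np.array([[np.cos(a),np.sin(a)],[-np.sin(a),np.cos(a)]]); return c-k@c
for i in range(1,31): print(i,np.round(rot(.04*i),4))
E
```

```text
time_s: 8.0
tool_pos: [0.5045, -0.0284, 0.0584]
ee_rot: [[0.3, 0.954, 0.0], [0.954, -0.3, -0.0], [-0.0, 0.0, -1.0]]
ft_force: [-1.8, 0.7, 4.9]
grip_width: -0.0004
gripper_force: 2.9
[ 0.50450232 -0.02841192  0.05836399] [-1.82151666  0.69925611  4.93344255] [-2.77300261e-01  3.68356041e-01  1.85912348e+00 -4.97244812e-05
  9.14087197e-01  2.76894550e-02]
c [0.00187776 0.06786436] 0.06789033689019697
1 [-0.0027  0.0001]
2 [-0.0054  0.0004]
3 [-0.0081  0.0007]
4 [-0.0108  0.0012]
5 [-0.0134  0.0017]
6 [-0.0161  0.0024]
7 [-0.0187  0.0032]
8 [-0.0213  0.004 ]
9 [-0.0238  0.005 ]
10 [-0.0263  0.0061]
11 [-0.0287  0.0073]
12 [-0.0311  0.0085]
13 [-0.0335  0.0099]
14 [-0.0358  0.0114]
15 [-0.038   0.0129]
16 [-0.0402  0.0146]
17 [-0.0423  0.0163]
18 [-0.0443  0.0181]
19 [-0.0462  0.02  ]
20 [-0.0481  0.0219]
21 [-0.0499  0.024 ]
22 [-0.0516  0.0261]
23 [-0.0533  0.0282]
24 [-0.0548  0.0305]
25 [-0.0562  0.0328]
26 [-0.0576  0.0351]
27 [-0.0589  0.0375]
28 [-0.06  0.04]
29 [-0.0611  0.0425]
30 [-0.0621  0.045 ]
```

```bash
python3 -m handwheel '[[[0,0,0],[-0.0027,0.0001,0],1],[[0,0,0],[-0.0054,0.0004,0],1],[[0,0,0],[-0.0081,0.0007,0],1],[[0,0,0],[-0.0108,0.0012,0],1],[[0,0,0],[-0.0134,0.0017,0],1],[[0,0,0],[-0.0161,0.0024,0],1],[[0,0,0],[-0.0187,0.0032,0],1],[[0,0,0],[-0.0213,0.0040,0],1],[[0,0,0],[-0.0238,0.0050,0],1],[[0,0,0],[-0.0263,0.0061,0],1]]'
```

```text
time_s: 9.0
tool_pos: [0.5032, -0.0557, 0.0587]
ee_rot: [[0.3, 0.954, 0.002], [0.954, -0.3, -0.0], [0.0, 0.002, -1.0]]
ft_force: [-0.3, 1.0, 5.1]
grip_width: 0.0001
gripper_force: 2.5
```

```bash
python3 -m handwheel '[[[0,0,0],[-0.0024,0.0012,0],1],[[0,0,0],[-0.0048,0.0024,0],1],[[0,0,0],[-0.0072,0.0038,0],1],[[0,0,0],[-0.0095,0.0053,0],1],[[0,0,0],[-0.0117,0.0068,0],1],[[0,0,0],[-0.0139,0.0085,0],1],[[0,0,0],[-0.0160,0.0102,0],1],[[0,0,0],[-0.0180,0.0120,0],1],[[0,0,0],[-0.0199,0.0139,0],1],[[0,0,0],[-0.0218,0.0158,0],1]]'
```

```text
time_s: 10.0
tool_pos: [0.5119, -0.0812, 0.0587]
ee_rot: [[0.3, 0.954, 0.002], [0.954, -0.3, -0.001], [0.0, 0.002, -1.0]]
ft_force: [-0.2, 0.2, 4.8]
grip_width: -0.0002
gripper_force: 2.5
```

```bash
python3 -m handwheel '[[[0,0,0],[-0.0018,0.0021,0],1],[[0,0,0],[-0.0035,0.0042,0],1],[[0,0,0],[-0.0052,0.0063,0],1],[[0,0,0],[-0.0067,0.0086,0],1],[[0,0,0],[-0.0081,0.0109,0],1],[[0,0,0],[-0.0095,0.0132,0],1],[[0,0,0],[-0.0108,0.0156,0],1],[[0,0,0],[-0.0119,0.0181,0],1],[[0,0,0],[-0.0130,0.0206,0],1],[[0,0,0],[-0.0140,0.0231,0],1]]'; python3 - <<'E'
from h import *
from rig import ctrl
s=ctrl.state();print(s["tool_pos"],s["ft_force"])
d=ctrl.get_image("side"); cv2.imwrite("pics/d.png",cv2.resize(d["frame"][130:290,200:400],(750,600))[:,:,::-1])
s=ctrl.state();R=s["ee_rot"]; c=R.T@(np.array([.5698,-.047,0])-s["tool_pos"]); c=c[:2]; print("c",c,np.hypot(*c))
# spin: angle profile, ramp to 3.0 rad/s
w=0;a=0;L=[np.zeros(2)]
for i in range(40):
    w=min(w+.5,3.0); a+=w*.1
    k=np.array([[np.cos(a),np.sin(a)],[-np.sin(a),np.cos(a)]]); L.append(c-k@c)
    if i%10==0: b=L[-2]
    print(i+1,round(a,2),np.round(L[-1]-b,3))
E
```

```text
time_s: 11.0
tool_pos: [0.5296, -0.1015, 0.0587]
ee_rot: [[0.3, 0.954, 0.002], [0.954, -0.3, -0.001], [-0.0, 0.002, -1.0]]
ft_force: [-1.2, -0.7, 5.2]
grip_width: -0.0
gripper_force: 2.5
[ 0.5296225  -0.10153211  0.05867441] [-1.21450186 -0.7385467   5.18471091]
c [0.06426541 0.02120228] 0.0676725861314752
1 0.05 [-0.001  0.003]
2 0.15 [-0.002  0.01 ]
3 0.3 [-0.003  0.02 ]
4 0.5 [-0.002  0.033]
5 0.75 [0.003 0.049]
6 1.05 [0.014 0.066]
7 1.35 [0.03  0.079]
8 1.65 [0.048 0.087]
9 1.95 [0.068 0.089]
10 2.25 [0.088 0.085]
11 2.55 [ 0.018 -0.01 ]
12 2.85 [ 0.032 -0.025]
13 3.15 [ 0.041 -0.043]
14 3.45 [ 0.044 -0.063]
15 3.75 [ 0.041 -0.083]
16 4.05 [ 0.032 -0.101]
17 4.35 [ 0.019 -0.116]
18 4.65 [ 0.001 -0.126]
19 4.95 [-0.018 -0.131]
20 5.25 [-0.039 -0.129]
21 5.55 [-0.019  0.007]
22 5.85 [-0.035  0.02 ]
23 6.15 [-0.046  0.037]
24 6.45 [-0.052  0.056]
25 6.75 [-0.052  0.076]
26 7.05 [-0.046  0.095]
27 7.35 [-0.035  0.112]
28 7.65 [-0.019  0.125]
29 7.95 [-0.     0.132]
30 8.25 [0.02  0.134]
31 8.55 [ 0.02  -0.005]
32 8.85 [ 0.037 -0.015]
33 9.15 [ 0.051 -0.03 ]
34 9.45 [ 0.06  -0.048]
35 9.75 [ 0.062 -0.068]
36 10.05 [ 0.059 -0.088]
37 10.35 [ 0.05  -0.106]
38 10.65 [ 0.036 -0.121]
39 10.95 [ 0.019 -0.131]
40 11.25 [-0.001 -0.135]
```

View pics/d.png

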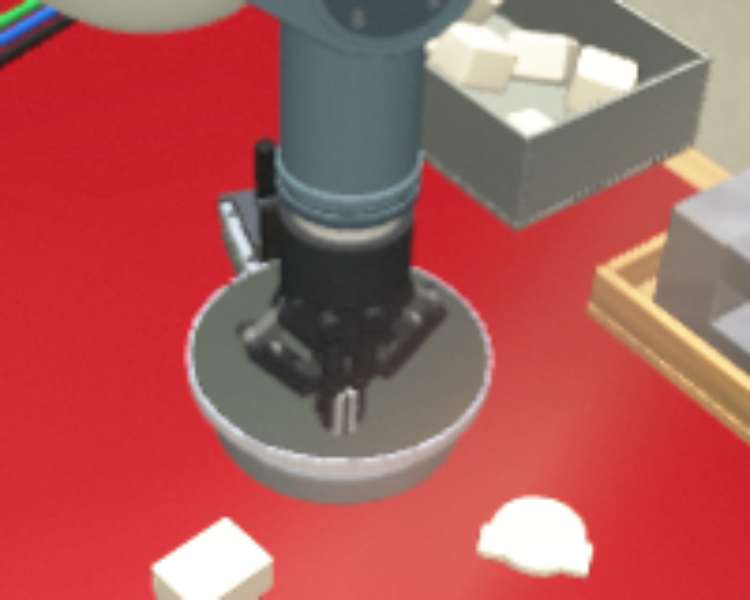

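The fingertip at crop (340,425) is resting on the face, and the seam has turned out of its earlier place, so the disc followed the drag. Contact held at about 5 N throughout. Now the spin.

```bash
python3 -m handwheel '[[[0,0,0],[-0.001,0.003,0],1],[[0,0,0],[-0.002,0.010,0],1],[[0,0,0],[-0.003,0.020,0],1],[[0,0,0],[-0.002,0.033,0],1],[[0,0,0],[0.003,0.049,0],1],[[0,0,0],[0.014,0.066,0],1],[[0,0,0],[0.030,0.079,0],1],[[0,0,0],[0.048,0.087,0],1],[[0,0,0],[0.068,0.089,0],1],[[0,0,0],[0.088,0.085,0],1]]'
```

```text
time_s: 12.05
tool_pos: [0.6378, -0.0424, 0.0586]
ee_rot: [[0.301, 0.954, 0.002], [0.954, -0.301, -0.001], [0.0, 0.002, -1.0]]
ft_force: [-0.6, -0.4, 5.9]
grip_width: -0.0
gripper_force: 2.6
```

```bash
python3 -m handwheel '[[[0,0,0],[0.018,-0.010,0],1],[[0,0,0],[0.032,-0.025,0],1],[[0,0,0],[0.041,-0.043,0],1],[[0,0,0],[0.044,-0.063,0],1],[[0,0,0],[0.041,-0.083,0],1],[[0,0,0],[0.032,-0.101,0],1],[[0,0,0],[0.019,-0.116,0],1],[[0,0,0],[0.001,-0.126,0],1],[[0,0,0],[-0.018,-0.131,0],1],[[0,0,0],[-0.039,-0.129,0],1]]'
```

```text
time_s: 13.05
tool_pos: [0.5006, -0.0408, 0.0585]
ee_rot: [[0.299, 0.954, -0.0], [0.954, -0.299, 0.0], [0.0, -0.0, -1.0]]
ft_force: [0.9, -0.6, 5.5]
grip_width: 0.0003
gripper_force: 2.5
```

```bash
python3 -m handwheel '[[[0,0,0],[-0.019,0.007,0],1],[[0,0,0],[-0.035,0.020,0],1],[[0,0,0],[-0.046,0.037,0],1],[[0,0,0],[-0.052,0.056,0],1],[[0,0,0],[-0.052,0.076,0],1],[[0,0,0],[-0.046,0.095,0],1],[[0,0,0],[-0.035,0.112,0],1],[[0,0,0],[-0.019,0.125,0],1],[[0,0,0],[0,0.132,0],1],[[0,0,0],[0.020,0.134,0],1]]'
```

```text
time_s: 14.05
tool_pos: [0.6369, -0.0622, 0.0586]
ee_rot: [[0.301, 0.954, 0.002], [0.954, -0.301, -0.001], [-0.0, 0.002, -1.0]]
ft_force: [-0.7, -0.2, 6.0]
grip_width: 0.0
gripper_force: 2.6
```

```bash
python3 -m handwheel '[[[0,0,0],[0.020,-0.005,0],1],[[0,0,0],[0.037,-0.015,0],1],[[0,0,0],[0.051,-0.030,0],1],[[0,0,0],[0.060,-0.048,-0.001],1],[[0,0,0],[0.062,-0.068,-0.012],1],[[0,0,0],[0.059,-0.088,-0.035],1],[[0,0,0],[0.055,-0.100,-0.065],1],[[0,0,0],[0.053,-0.105,-0.085],1]]'; python3 - <<'E'
from h import *
from rig import ctrl
A=[ctrl.get_image("side")["frame"] for i in range(4)]
print(ctrl.state()["time_s"],ctrl.state()["ft_force"])
im=np.hstack([cv2.resize(a[160:280,230:350],(400,400)) for a in(A[0],A[3])]); cv2.imwrite("pics/e.png",im[:,:,::-1])
E
```

```text
time_s: 14.85
tool_pos: [0.5497, 0.0205, 0.1441]
ee_rot: [[0.3, 0.954, -0.001], [0.954, -0.3, 0.0], [-0.0, -0.001, -1.0]]
ft_force: [0.4, -0.1, 0.3]
grip_width: -0.0
gripper_force: 0.0
15.05 [ 0.30422055 -0.07023694 -1.17571955]
```

View pics/e.png

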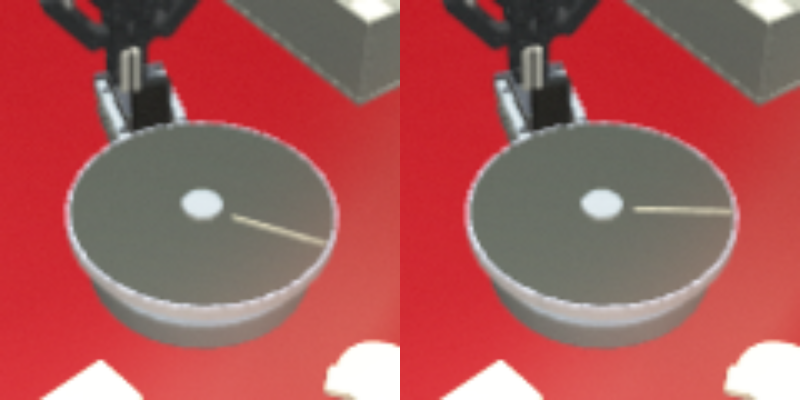

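The seam moved anticlockwise from (325,243) to (333,211) within 0.15 s, so the disc is running free at about 2.7 rad/s. Its angle fits about two turns without slip, the stop is back, and the arm is clear.

```bash
python3 -c "
from rig import ctrl
print(ctrl.close_job())"
```

```text
the job is handed in; nothing more can be done
None
```

The job is handed in: the stop is fully back, the disc was dragged round for 3 s at about 5 N without losing touch, then spun on the same way for over one more full turn and let go turning freely at about 2.7 rad/s, with the arm clear and the other things untouched.

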